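# Square the dish into the corner stop and poise the server over it

## Task

Get ready to serve: push the enamel dish fully home into the inside corner of the metal corner stop, two sides flush against both rails, leaving the blue-handled server and the other things alone. Then draw the orange-handled server straight up out of its stand and poise it over the middle of the dish: blade down and about 11 cm above the worktop, handle tipped 45 degrees from upright, blade's end edge level. Finish while still holding it there in the air, off the dish; do not put it down or let go.

Things in the scene. Friction and masses are not known exactly. Their poses are not given: they have to be found in the camera images.
- corner_stop: fixed L-shaped aluminium corner stop. Origin: inside corner, at worktop height. Rails 12 mm thick, 18 mm high: one along y from the corner to y = -170 mm (face x = 0), one along x from the corner to x = -140 mm (face y = 0). The dish belongs at x < 0, y < 0. Its x axis points roughly away from the robot.
- stop_corner (a point): the same inside corner where the two rail faces meet, at worktop height; axes as the corner stop
- dish: white enamel dish with blue rim and six oat bars in it, 120 (x) x 160 (y) x 35 (z) mm, upright outer walls, 320 g, slides on the worktop. Origin: centre of its underside. Starts 2 to 9 cm from both rails, turned up to 15 degrees. Home: centre at x = -60, y = -80 mm in the stop's frame, axes parallel.
- dish_corner (a point): corner of the dish's underside at its own x = +60, y = +80 mm, the one that belongs in the inside corner of the stop
- orange_server: cake server, 90 g: steel blade 60 wide (y), 70 long, 3.5 mm thick (x), thin neck, straight orange handle 24 wide (y) x 16 thick (x) mm from 96 to 208 mm along z. Origin: middle of the blade's end edge, lowest as it stands. z: blade to handle; y: across the blade; x: normal to it. Stands loosely upright, blade down, in its stand's slot (leans up to 3 degrees).
- orange_server_tip (a point): middle of the blade's end edge of the orange-handled server
- orange_server_grip (a point): grip point on the middle of the orange handle, 165 mm from the blade's end edge along z; as it stands, 171 mm above the worktop
- orange_stand: fixed light wooden stand of the orange-handled server, 36 (x) x 90 (y) x 80 (z) mm. Origin: centre of its underside. Slot in the top 66 (y) x 7 (x) mm, floor 6 mm above the worktop: blade buried 74 mm, handle free from 102 to 214 mm above the worktop. The two stands are one behind the other, 110 to 185 mm apart in x, in either order.
- blue_server: cake server, 90 g: steel blade 60 wide (y), 70 long, 3.5 mm thick (x), thin neck, straight blue handle 24 wide (y) x 16 thick (x) mm from 96 to 208 mm along z. Origin: middle of the blade's end edge, lowest as it stands. z: blade to handle; y: across the blade; x: normal to it. Stands loosely upright, blade down, in its stand's slot (leans up to 3 degrees). Not to be used.
- blue_stand: fixed light wooden stand of the blue-handled server, 36 (x) x 90 (y) x 80 (z) mm. Origin: centre of its underside. Slot in the top 66 (y) x 7 (x) mm, floor 6 mm above the worktop: blade buried 74 mm, handle free from 102 to 214 mm above the worktop. The two stands are one behind the other, 110 to 185 mm apart in x, in either order.
- mug: dark grey-blue mug, 82 mm wide, 97 mm tall; bystander; origin: under its base
- tin: small food tin, 57 mm dia., 72 mm tall; bystander; origin: under its base
- salt: salt shaker, clear glass with pale cap, 44 mm dia., 90 mm tall; bystander; origin: under its base
- timer: round white kitchen timer with grey top, 63 mm dia., 48 mm tall; bystander; origin: under its base
- cup: white espresso cup, 64 mm wide, 51 mm tall, on the black hob (which stands 6 mm above the worktop and begins at y = -0.326); bystander; origin: under its base

How it is judged:
By the outcome, as a careful person would: the job done as asked, in the order asked, and still so for the second after the job is handed in, while the arm keeps its last pose, push and grip.
It also fails if it takes over 67 s, if anything falls off the work surface, if the arm or the gripper's body presses on something with over 40 N, if the wrist force passes 120 N, or if a joint passes its speed limit or range.

## Robot

A 6-joint arm with a two-finger parallel gripper is mounted at the origin on a cart in front of the work surface, level with it; the furniture and walls round the work are solid. World frame = base frame: x ahead of the robot, y to its left, z up, the work surface at z = 0. Lengths are in m, angles in degrees, forces in N, time in s.
With the tool pointing down it reaches from about 0.3 to 0.85 m from the base axis. Payload 5.4 kg.
Tool frame: the origin (TCP) lies on the mounting face of the last link; the fingertips stand env.tcp_to_tips ahead of it and the grasp point (between the pads) lies 155 mm ahead of it (env.tcp_to_tips is the distance from the TCP to the fingertips, in m); z points along the fingers, y is the line along which they close (so a half turn about z gives the same grasp; the last joint's range is limited). The gripper opens to 85 mm and grips with 20 to 120 N. Pads are 22 mm wide; open, the fingers measure 114 mm over their backs; the gripper's body (76 mm by 85 mm) begins 54 mm behind the grasp point. The pads swing forward as they close: fully open they stand 13 mm farther back than shut.
Start: joints at [55.972, 9.076, 91.501, -0, 79.423, -12.038], TCP at [0.215, 0.533, 0.405] pointing down, gripper open.
Joint ranges: [-166.64, 166.64], [-54.1, 131.32], [10.49, 154.53], [-73.88, 253.88], [9.74, 151.15], [-171.62, 171.62]. Speed limits (degrees/s): [147.25, 147.25, 180, 180, 180, 180].

## Interface

Orientations are given as [roll, pitch, yaw] about the fixed x, y, z axes, in that order (R = Rz(yaw) Ry(pitch) Rx(roll)).
In Python, from bench import env gives the robot as it stands.
- The arm moves only by the shell command python3 inch.py 'ROWS' [FORCE]. ROWS is rows parted by semicolons, their numbers by spaces, 1 to 10 of them, each of 7 numbers: the finger opening in m, then dx, dy, dz in m, then a rotation vector rx, ry, rz in degrees; each row is the pose to reach, as a shift and turn from the pose commanded when the command began, along the tool's axes at that moment; what a row does not reach only later rows make up. A row lasts 1/8 s, in which the tool goes at most 0.0625 m and 10.7 degrees, less where a joint would pass 70% of its speed; a pose out of reach is approached as far as the arm can. The fingers move at their own pace and stop on an object; FORCE is the grip in N (left out, the last holds). Time passes only in rows, so rows that do not move let the fingers close. It prints the time, the measured TCP pose, the force, the opening and the grip force at its end.
- env.get_obs(): the state, without advancing time (a new reading comes with each control period).
- env.snapshot(name): name is "scene" or "top" or "wrist"; returns the picture (384x512x3 uint8, red, green, blue); there is no depth.
- env.camera_model(name): a dict with "K" (3x3 intrinsics, pixels), "rvec" (rotation vector, rad) and "tvec" (3), from world to camera coordinates, as OpenCV has them. Camera axes: x right, y down, z forward; pixel columns grow to the right and rows downward; lengths in m; the calibration is good to about 2 mm. A picture is of the moment at which its call begins: read the wrist's pose just before it. camera_model takes no time and is no camera call; for the wrist camera it gives the pose at the moment of the call.
- env.job_done(): hands the job in; it is judged then, once.
The state is a dict: "time_s": time; "qpos": joint angles; "joint_vel": joint speeds; "joint_torque": joint torques, N m; "tool_pos": TCP position; "orientation": TCP orientation; "ft_force": force on the tool from outside, world axes, zero at the start; "ft_torque": the same for the moment, N m; "finger_gap": finger opening in m; "grasp_force": force on a finger pad.
Only numpy, scipy, OpenCV 4.12 (cv2) and the standard library are available. Lean on these libraries where they do the work, as an engineer would, in place of code of your own. Each camera call takes 0.05 s, during which the arm holds its last target. There are 200 camera calls.

## Working session

There is one attempt and no reset: what is moved stays moved. The work goes in short steps, Python scripts to look and compute and a shell command to move; the robot and the scene stay as the last step left them, time stands still between calls to the robot, and variables do not carry over. Pictures are saved under pics/ and viewed, at most 11 in all, crops included, and the job is handed in when it is done.

```bash
ls; mkdir -p pics; python3 - <<'E'
from bench import env
import cv2,numpy as np
for n in ("scene","top"):
    im=env.snapshot(n); cv2.imwrite(f"pics/{n}0.png",im[:,:,::-1])
    m=env.camera_model(n); print(n,m)
    R=cv2.Rodrigues(np.array(m['rvec']))[0]; print(-R.T@np.array(m['tvec']).ravel())
o=env.get_obs(); print(o['tool_pos'],o['orientation'],env.tcp_to_tips,o['finger_gap'])
E
```

```text
bench.py
inch.py
pics
scene {'K': array([[358.84431533,   0.        , 258.38387874],
       [  0.        , 358.84431533, 190.7453418 ],
       [  0.        ,   0.        ,   1.        ]]), 'rvec': array([ 0.77713074, -2.50378428,  1.23873281]), 'tvec': array([0.38216171, 0.37127366, 0.85742413])}
[0.07728319 0.59660229 0.81065459]
top {'K': array([[360.95199713,   0.        , 253.2354111 ],
       [  0.        , 360.95199713, 189.32703883],
       [  0.        ,   0.        ,   1.        ]]), 'rvec': array([ 2.17396779, -2.17215274,  0.12522702]), 'tvec': array([-0.13055751,  0.58921379,  1.26748455])}
[ 0.4542622  -0.11588071  1.32323571]
[0.21516485 0.53295634 0.40380979] [-1.79904406e+02 -1.96986986e-02  1.58012946e+02] 0.1734 0.08545947470936195
```

View pics/scene0.png

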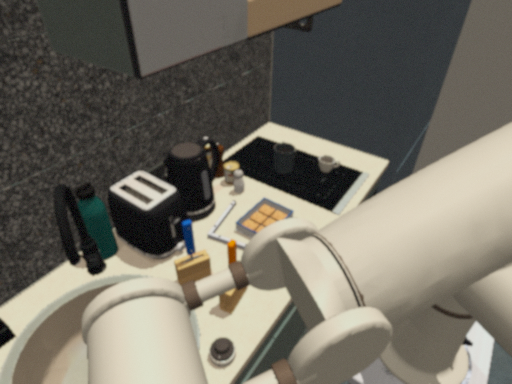

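View pics/top0.png

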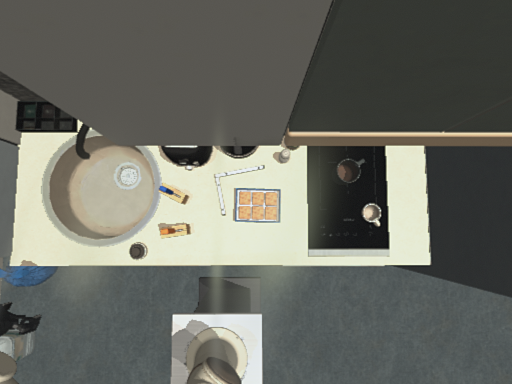

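```bash
cat > h.py <<'E'
from bench import env
import cv2,numpy as np
from scipy.spatial.transform import Rotation as Rn
def ray(m,uv):
    p=cv2.undistortPoints(np.array(uv,float).reshape(-1,1,2),m['K'],None).reshape(-1,2)
    R=cv2.Rodrigues(np.array(m['rvec']))[0]
    d=np.c_[p,np.ones(len(p))]@R
    return -R.T@np.array(m['tvec']).ravel(),d
def plane(m,uv,z):
    c,d=ray(m,uv); return c+d*((z-c[2])/d[:,2])[:,None]
def proj(m,P): return cv2.projectPoints(np.array(P,float).reshape(-1,3),m['rvec'],m['tvec'],m['K'],None)[0].reshape(-1,2)
def pose():
    o=env.get_obs(); return np.array(o['tool_pos']),Rn.from_euler('xyz',o['orientation'],degrees=True)
def delta(pos,rpy=None,R=None):
    p,r=pose(); t=R if R is not None else Rn.from_euler('xyz',rpy,degrees=True) if rpy is not None else r
    d=r.inv().apply(np.array(pos)-p); w=(r.inv()*t).as_rotvec(degrees=True)
    print('delta',d.round(4),w.round(2),'len',np.linalg.norm(d).round(3),np.linalg.norm(w).round(1))
E
python3 - <<'E'
from h import *
m=env.camera_model('top')
for n,uv,z in [('corner',(217,178),.018),('railR',(264,167),.018),('railD',(223,214),.018),('dish',(257,205),.035),('orange',(175,230),.08),('blue',(174,193),.08)]:
    print(n,plane(m,uv,z).round(3))
print(cv2.__version__); w=env.camera_model('wrist'); print(w['K'],ray(w,(256,192)),pose()[0])
delta([.30,.03,.47],[180,0,100])
delta([.30,.03,.47],[180,0,158])
E
```

```text
corner [[0.632 0.002 0.018]]
railR [[ 0.673 -0.17   0.018]]
railD [[ 0.501 -0.021  0.018]]
dish [[ 0.533 -0.143  0.035]]
orange [[0.444 0.138 0.08 ]]
blue [[0.571 0.144 0.08 ]]
4.12.0
[[266.2367049    0.         255.89271311]
 [  0.         266.2367049  189.26828472]
 [  0.           0.           1.        ]] (array([0.1455649 , 0.56075025, 0.37311715]), array([[ 0.28290986, -0.11637404, -0.95211582]])) [0.21516485 0.53295634 0.40380979]
delta [-0.2669 -0.4347 -0.0656] [-1.000e-01  3.000e-02  5.801e+01] len 0.514 58.0
delta [-0.2669 -0.4347 -0.0656] [-0.1  -0.02  0.01] len 0.514 0.1
```

```bash
python3 - <<'E'
from h import *
delta([.42,-.03,.45],[180,0,190])
E
```

```text
delta [-0.4007 -0.4454 -0.0456] [ -0.09  -0.05 -31.99] len 0.601 32.0
```

```bash
python3 inch.py '0.085 -.04 -.045 -.03 0 0 -3; 0.085 -.08 -.09 -.046 0 0 -6; 0.085 -.12 -.134 -.046 0 0 -10;0.085 -.16 -.178 -.046 0 0 -13;0.085 -.2 -.222 -.046 0 0 -16;0.085 -.24 -.266 -.046 0 0 -20;0.085 -.28 -.31 -.046 0 0 -23;0.085 -.32 -.355 -.046 0 0 -26;0.085 -.36 -.4 -.046 0 0 -29;0.085 -.4 -.445 -.046 0 0 -32'; python3 inch.py '.085 0 0 0 0 0 0;.085 0 0 0 0 0 0'; python3 - <<'E'
from h import *
import pickle
m=env.camera_model('wrist'); im=env.snapshot('wrist')
pickle.dump((m,im),open('w1.pkl','wb')); cv2.imwrite('pics/w1.png',cv2.resize(im[:,:,::-1],(800,600)))
print(pose()[0],pose()[1].as_euler('xyz',degrees=True))
E
```

```text
time_s: 1.35
tool_pos: [0.4197, -0.0313, 0.4505]
orientation: [180.0, 0.0, -169.9]
ft_force: [0.8, 0.8, 0.3]
finger_gap: 0.0852
grasp_force: 0.0
time_s: 1.6
tool_pos: [0.4194, -0.0291, 0.4503]
orientation: [179.9, -0.1, -170.0]
ft_force: [0.3, 0.6, -0.6]
finger_gap: 0.0847
grasp_force: 0.0
[ 0.41931991 -0.02851359  0.45039652] [ 1.79956137e+02 -3.03087352e-02 -1.69952128e+02]
```

View pics/w1.png

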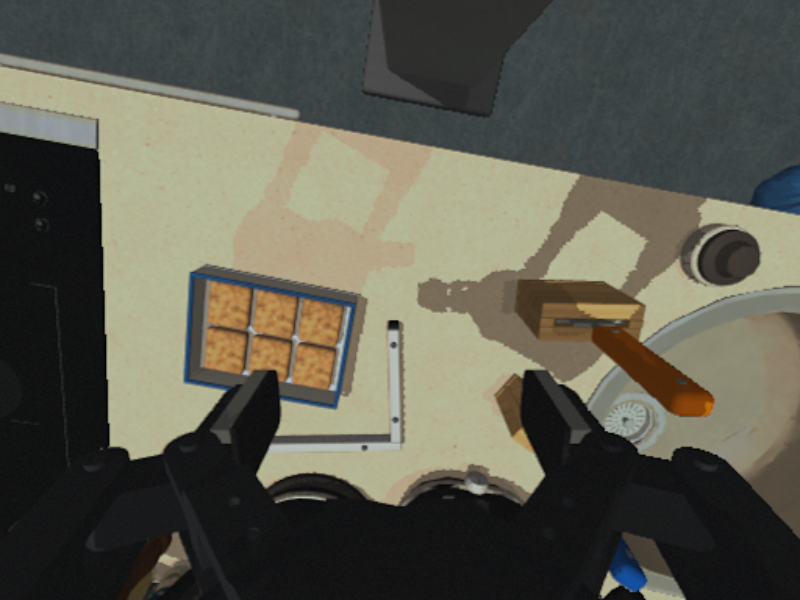

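```bash
cat > meas.py <<'E'
from h import *
def dish(m,im,box):
    x0,x1,y0,y1=box
    hsv=cv2.cvtColor(im,cv2.COLOR_RGB2HSV)
    k=cv2.inRange(hsv,(100,110,50),(125,255,255)); b=np.zeros_like(k); b[y0:y1,x0:x1]=k[y0:y1,x0:x1]
    v,u=np.nonzero(b); P=plane(m,np.c_[u,v],.035)[:,:2]
    P=P.astype(np.float32); r=cv2.minAreaRect(P*1000); return len(u),r
def line(m,im,box,z=.018):
    x0,x1,y0,y1=box; hsv=cv2.cvtColor(im,cv2.COLOR_RGB2HSV)
    k=cv2.inRange(hsv,(0,0,150),(180,28,255)); b=np.zeros_like(k); b[y0:y1,x0:x1]=k[y0:y1,x0:x1]
    v,u=np.nonzero(b); P=plane(m,np.c_[u,v],z)[:,:2]
    vx,vy,x,y=cv2.fitLine(P.astype(np.float32),cv2.DIST_HUBER,0,.001,.001).ravel()
    s=(P-[x,y])@np.array([-vy,vx]); t=(P-[x,y])@np.array([vx,vy])
    return len(u),np.array([x,y]),np.array([vx,vy]),np.percentile(s,[2,98]),(t.min(),t.max())
E
python3 - <<'E'
from meas import *
import pickle
m,im=pickle.load(open('w1.pkl','rb'))
print(dish(m,im,(105,240,160,270)))
a=line(m,im,(240,262,212,280)); b=line(m,im,(172,252,272,292)); print(a);print(b)
for l in(a,b): print(np.degrees(np.arctan2(l[2][1],l[2][0])))
hsv=cv2.cvtColor(im,cv2.COLOR_RGB2HSV)
for uv in [(252,240),(252,250),(254,262),(210,280),(210,284),(190,286),(226,207),(125,173)]: print(uv,im[uv[1],uv[0]],hsv[uv[1],uv[0]])
E
```

```text
(692, ((534.81201171875, -144.85372924804688), (159.19346618652344, 119.6279067993164), 88.47198486328125))
(395, array([ 0.5668414 , -0.01060072], dtype=float32), array([0.9811906 , 0.19304141], dtype=float32), array([-0.00506496,  0.00502011]), (np.float64(-0.06110934128604413), np.float64(0.06600383583829095)))
(435, array([ 0.6547021 , -0.05043806], dtype=float32), array([ 0.20096175, -0.97959906], dtype=float32), array([-0.01839074,  0.006024  ]), (np.float64(-0.05354721705267512), np.float64(0.08861957962729398)))
11.130331
-78.40679
(252, 240) [179 190 182] [ 68  15 190]
(252, 250) [180 190 183] [ 69  13 190]
(254, 262) [181 192 185] [ 71  15 192]
(210, 280) [75 74 72] [20 10 75]
(210, 284) [181 182 176] [ 35   8 182]
(190, 286) [180 191 184] [ 71  15 191]
(226, 207) [105  93  75] [ 18  73 105]
(125, 173) [75 70 64] [16 37 75]
```

```bash
cat >> h.py <<'E'
YAW=11.3; O=np.array([.6389,-.0023])
ex=np.array([np.cos(np.radians(YAW)),np.sin(np.radians(YAW))]); ey=np.array([-ex[1],ex[0]])
def S(x,y,z): return np.r_[O+x*ex+y*ey,z]
def inS(p): d=np.array(p[:2])-O; return np.round([d@ex,d@ey],4)
E
python3 - <<'E'
from h import *
delta(S(-.25,-.12,.3),[180,0,180+YAW]);delta(S(-.25,-.12,.187),[180,0,180+YAW]); print(env.get_obs()['qpos'])
E
```

```text
delta [ 0.0265 -0.138   0.1503] [ 0.04 -0.03 -1.25] len 0.206 1.3
delta [ 0.0264 -0.1381  0.2633] [ 0.04 -0.03 -1.25] len 0.299 1.3
[-2.04730499e+01 -1.67886939e+01  1.10907817e+02  2.24498906e-02
  8.59292628e+01 -1.20522514e+02]
```

```bash
python3 inch.py '.085 .007 -.035 .04 0 0 -1;.085 .014 -.07 .08 0 0 -1.25;.085 .02 -.104 .115 0 0 -1.25;.085 .0265 -.138 .15 0 0 -1.25;.085 .0265 -.138 .2 0 0 -1.25;.085 .0265 -.138 .24 0 0 -1.25;.085 .0265 -.138 .263 0 0 -1.25;.085 .0265 -.138 .263 0 0 -1.25' 20; python3 - <<'E'
from h import *
print(inS(pose()[0]),pose()[1].as_euler('xyz',degrees=True))
E
```

```text
time_s: 2.65
tool_pos: [0.4169, -0.1677, 0.1863]
orientation: [179.8, -0.2, -168.6]
ft_force: [0.2, 0.5, 1.3]
finger_gap: 0.085
grasp_force: 0.0
[-0.2501 -0.1187] [ 1.79803292e+02 -1.63447513e-01 -1.68604490e+02]
```

```bash
python3 inch.py '.085 -.015 0 0 0 0 0;.085 -.027 0 0 0 0 0;.085 -.038 0 0 0 0 0;.085 -.049 0 0 0 0 0;.085 -.06 0 0 0 0 0;.085 -.07 0 0 0 0 0;.085 -.08 0 0 0 0 0;.085 -.09 0 0 0 0 0;.085 -.1 0 0 0 0 0;.085 -.105 0 0 0 0 0'; python3 - <<'E'
from meas import *
import pickle
print(inS(pose()[0]))
m=env.camera_model('wrist'); im=env.snapshot('wrist')
pickle.dump((m,im),open('w2.pkl','wb')); cv2.imwrite('pics/w2.png',im[:,:,::-1])
E
```

```text
time_s: 3.9
tool_pos: [0.521, -0.1491, 0.1877]
orientation: [180.0, -0.0, -168.7]
ft_force: [-2.7, 0.7, 2.1]
finger_gap: 0.085
grasp_force: 1.2
[-0.1443 -0.1209]
```

View pics/w2.png

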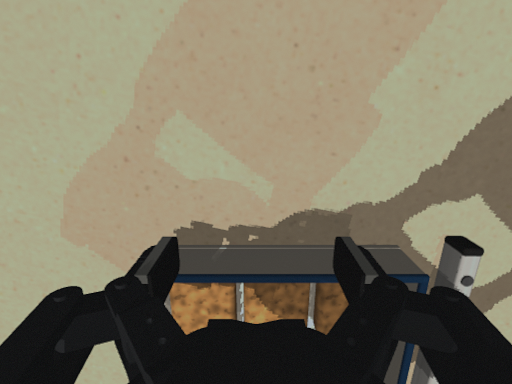

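```bash
python3 inch.py '.085 -.004 0 0 0 0 0;.085 -.008 0 0 0 0 0;.085 -.011 0 0 0 0 0;.085 -.013 0 0 0 0 0'; python3 inch.py '.085 -.002 0 0 0 0 0;.085 -.003 0 0 0 0 0'
```

```text
time_s: 4.45
tool_pos: [0.5333, -0.1467, 0.1876]
orientation: [180.0, -0.0, -168.7]
ft_force: [-0.9, -0.5, -0.6]
finger_gap: 0.0848
grasp_force: 0.9
time_s: 4.7
tool_pos: [0.535, -0.1464, 0.1875]
orientation: [179.9, -0.3, -168.7]
ft_force: [-12.5, -3.4, 8.4]
finger_gap: 0.0852
grasp_force: 6.4
```

```bash
python3 inch.py '.085 .02 0 0 0 0 0;.085 .03 0 -.05 0 0 0;.06 .03 0 -.08 0 0 0'; python3 - <<'E'
from h import *
m=env.camera_model('top'); P=plane(m,[(285,156)],.06)[0]; print('salt',P,inS(P))
m=env.camera_model('scene'); P=plane(m,[(239,190)],.0)[0]; print('salt base',P,inS(P))
delta(S(-.06,-.27,.27),[180,0,180+YAW]);delta(S(-.06,-.27,.187),[180,0,180+YAW]);print(env.get_obs()['qpos'],inS(pose()[0]))
E
```

```text
time_s: 5.08
tool_pos: [0.5069, -0.1523, 0.2698]
orientation: [-179.9, 0.1, -168.8]
ft_force: [1.0, -0.3, 0.1]
finger_gap: 0.0692
grasp_force: 0.0
salt [ 0.70567979 -0.24270811  0.06      ] [ 0.0184 -0.2488]
salt base [ 0.71222713 -0.24482641  0.        ] [ 0.0244 -0.2522]
delta [-0.099  -0.1486  0.0003] [-0.09  0.15 -0.08] len 0.179 0.2
delta [-0.0988 -0.1485  0.0833] [-0.09  0.15 -0.08] len 0.197 0.2
[-2.98232643e+01  1.08134137e+01  1.05784503e+02  2.91832644e-02
  6.32322570e+01 -1.31053908e+02] [-0.1588 -0.1212]
```

```bash
python3 inch.py '0 -.02 -.05 -.01 0 0 0;0 -.04 -.1 -.01 0 0 0;0 -.065 -.14 -.01 0 0 0;0 -.091 -.145 -.01 0 0 0;0 -.091 -.145 .04 0 0 0;0 -.091 -.145 .083 0 0 0;0 -.091 -.145 .083 0 0 0'; python3 inch.py '0 0 .012 0 0 0 0;0 0 .024 0 0 0 0;0 0 .034 0 0 0 0;0 0 .044 0 0 0 0;0 0 .054 0 0 0 0;0 0 .062 0 0 0 0'; python3 - <<'E'
from meas import *
print(inS(pose()[0]))
E
```

```text
time_s: 5.95
tool_pos: [0.6226, -0.2751, 0.1801]
orientation: [179.6, -0.3, -168.7]
ft_force: [0.5, -0.1, 0.9]
finger_gap: 0.0003
grasp_force: 0.0
time_s: 6.7
tool_pos: [0.612, -0.2149, 0.1847]
orientation: [180.0, -0.0, -168.7]
ft_force: [0.5, 0.1, 0.2]
finger_gap: 0.0001
grasp_force: 0.0
[-0.068  -0.2032]
```

```bash
python3 inch.py '0 0 .009 0 0 0 0;0 0 .017 0 0 0 0;0 0 .024 0 0 0 0'; python3 inch.py '0 0 0.004 0 0 0 0;0 0 .006 0 0 0 0'; python3 - <<'E'
from meas import *
print(inS(pose()[0]))
im=env.snapshot('wrist'); cv2.imwrite('pics/w3.png',im[:,:,::-1])
E
```

```text
time_s: 7.08
tool_pos: [0.6074, -0.1917, 0.1847]
orientation: [-180.0, 0.0, -168.7]
ft_force: [0.2, -1.1, -0.2]
finger_gap: 0.0001
grasp_force: 0.7
time_s: 7.32
tool_pos: [0.6063, -0.186, 0.1847]
orientation: [-180.0, 0.0, -168.7]
ft_force: [-0.5, -1.2, -1.3]
finger_gap: 0.0006
grasp_force: 0.7
[-0.0679 -0.1738]
```

View pics/w3.png

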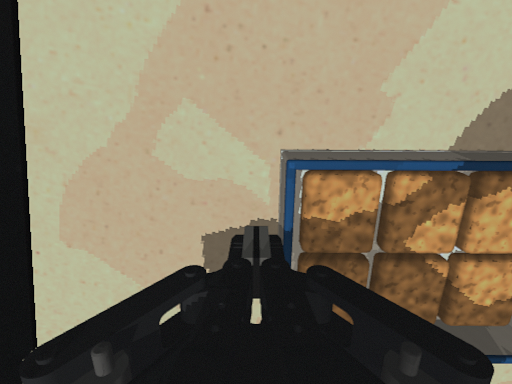

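```bash
python3 inch.py '0 0 .001 0 0 0 0;0 0 .002 0 0 0 0'; python3 inch.py '0 0 0.001 0 0 0 0;0 0 .002 0 0 0 0';python3 inch.py '0 0 0.001 0 0 0 0;0 0 .002 0 0 0 0'
```

```text
time_s: 7.62
tool_pos: [0.606, -0.1847, 0.1848]
orientation: [-179.9, 0.0, -168.7]
ft_force: [-0.1, -4.1, -1.1]
finger_gap: -0.0004
grasp_force: 2.3
time_s: 7.88
tool_pos: [0.6059, -0.184, 0.1853]
orientation: [-179.7, 0.1, -168.7]
ft_force: [-0.4, -10.7, -0.9]
finger_gap: -0.0001
grasp_force: 5.1
time_s: 8.12
tool_pos: [0.6056, -0.1834, 0.1859]
orientation: [-179.6, 0.1, -168.7]
ft_force: [0.1, -15.5, -1.4]
finger_gap: 0.0001
grasp_force: 7.7
```

```bash
python3 inch.py '0 0 -.02 0 0 0 0;0 0 -.035 -.02 0 0 0;0.03 0.02 -.035 -.08 0 0 0;0.05 0.05 -.035 -.09 0 0 0'; python3 - <<'E'
from h import *
delta(S(-.165,-.085,.27),[180,0,180+YAW]);delta(S(-.165,-.085,.187),[180,0,180+YAW]);print(inS(pose()[0]))
E
```

```text
time_s: 8.62
tool_pos: [0.5643, -0.2257, 0.2794]
orientation: [-179.7, 0.4, -168.7]
ft_force: [0.1, 0.1, -0.3]
finger_gap: 0.0356
grasp_force: 0.0
delta [0.0482 0.1195 0.0086] [-0.28  0.36 -0.02] len 0.129 0.5
delta [0.0487 0.1199 0.0915] [-0.28  0.36 -0.02] len 0.159 0.5
[-0.1169 -0.2045]
```

```bash
python3 inch.py '.085 .048 .06 0 0 0 0;.085 .048 .12 0.01 0 0 0;.085 .048 .12 .06 0 0 0;.085 .048 .12 .0905 0 0 0;.085 .048 .12 .0905 0 0 0;.085 .038 .12 .0905 0 0 0;.085 .028 .12 .0905 0 0 0;.085 .018 .12 .0905 0 0 0;.085 .0145 .12 .0905 0 0 0;.085 .013 .12 .0905 0 0 0'; python3 - <<'E'
from h import *
print(inS(pose()[0]))
E
```

```text
time_s: 9.88
tool_pos: [0.5269, -0.1092, 0.1843]
orientation: [-180.0, -0.0, -168.7]
ft_force: [-1.9, -1.9, 1.7]
finger_gap: 0.085
grasp_force: 1.5
[-0.1308 -0.0829]
```

```bash
python3 inch.py '.085 -.001 0 0 0 0 0;.085 -.002 0 0 0 0 0'; python3 inch.py '.085 -.001 0 0 0 0 0;.085 -.001 0 0 0 0 0'; python3 inch.py '.085 .03 0 0 0 0 0;.085 .05 0 -.06 0 0 0;.085 .1 0 -.12 0 0 0;.085 .14 0 -.18 0 0 0;.085 .14 0 -.24 0 0 0;.085 .14 0 -.265 0 0 0;.085 .14 0 -.265 0 0 0;.085 .14 0 -.265 0 0 0'; python3 - <<'E'
from meas import *
import pickle
m=env.camera_model('wrist'); im=env.snapshot('wrist')
pickle.dump((m,im),open('w4.pkl','wb')); cv2.imwrite('pics/w4.png',cv2.resize(im[:,:,::-1],(800,600)))
print(pose()[0])
E
```

```text
time_s: 10.12
tool_pos: [0.5276, -0.1092, 0.184]
orientation: [180.0, -0.2, -168.8]
ft_force: [-9.7, -3.1, 7.9]
finger_gap: 0.085
grasp_force: 5.4
time_s: 10.38
tool_pos: [0.528, -0.1092, 0.1839]
orientation: [179.9, -0.4, -168.8]
ft_force: [-11.4, -3.3, 9.2]
finger_gap: 0.085
grasp_force: 6.3
time_s: 11.38
tool_pos: [0.3922, -0.1358, 0.4483]
orientation: [179.9, -0.0, -168.7]
ft_force: [-0.3, 0.2, -0.5]
finger_gap: 0.0852
grasp_force: 0.0
[ 0.39219873 -0.13578332  0.44759646]
```

View pics/w4.png

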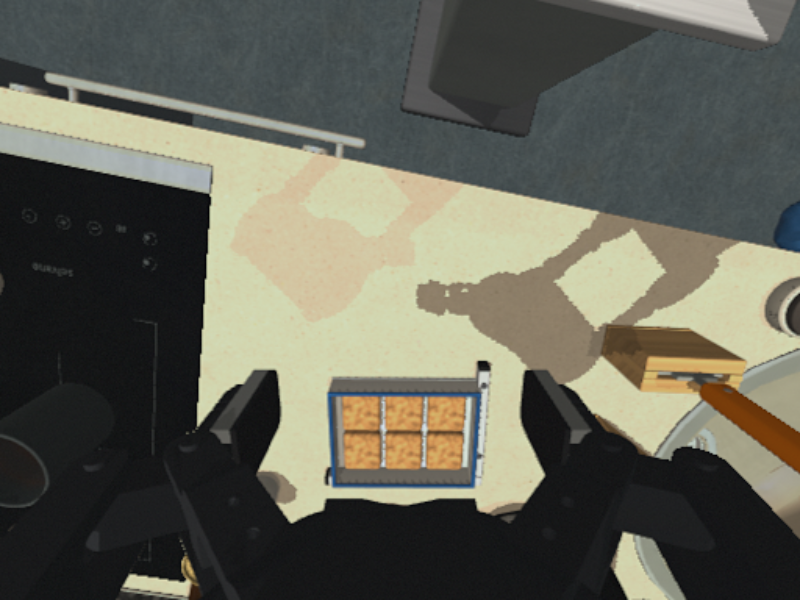

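```bash
python3 - <<'E'
from meas import *
import pickle
m,im=pickle.load(open('w4.pkl','rb'))
n,r=dish(m,im,(205,312,248,316)); print(n,r,inS(np.array(r[0])/1000))
a=line(m,im,(304,316,238,300)); print(a, np.degrees(np.arctan2(a[2][1],a[2][0])),inS(a[1]))
delta([.43,.13,.5])
E
```

```text
619 ((594.78515625, -92.47900390625), (118.53784942626953, 159.3258514404297), 11.284469604492188) [-0.0609 -0.0798]
(267, array([ 0.55797255, -0.01073973], dtype=float32), array([0.97803915, 0.20842135], dtype=float32), array([-0.00610495,  0.00447499]), (np.float64(-0.05373461981161753), np.float64(0.0682306164051708))) 12.029855 [-0.081   0.0076]
delta [-0.0889  0.2534 -0.052 ] [0. 0. 0.] len 0.274 0.0
```

```bash
python3 inch.py '.085 -.018 .05 -.02 0 0 0;.085 -.036 .1 -.04 0 0 0;.085 -.054 .15 -.052 0 0 0;.085 -.072 .2 -.052 0 0 0;.085 -.089 .253 -.052 0 0 0;.085 -.089 .253 -.052 0 0 0;.085 -.089 .253 -.052 0 0 0'; python3 - <<'E'
from meas import *
import pickle
m=env.camera_model('wrist'); im=env.snapshot('wrist')
pickle.dump((m,im),open('w5.pkl','wb')); cv2.imwrite('pics/w5.png',cv2.resize(im[:,:,::-1],(800,600)))
print(pose()[0])
E
```

```text
time_s: 12.3
tool_pos: [0.4303, 0.1295, 0.4996]
orientation: [180.0, -0.2, -168.7]
ft_force: [0.7, -0.1, -0.3]
finger_gap: 0.0849
grasp_force: 0.0
[0.43034008 0.12894723 0.49995175]
```

View pics/w5.png

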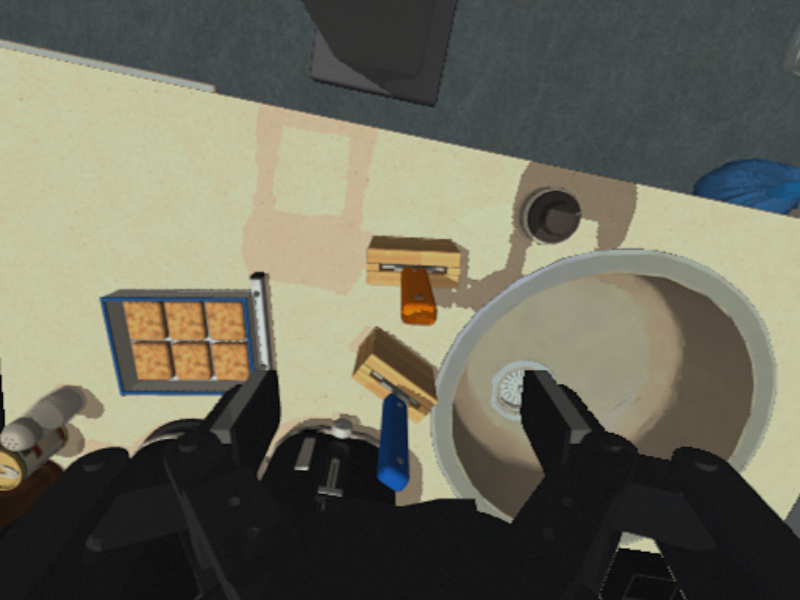

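```bash
python3 - <<'E'
from meas import *
import pickle
N=[];C=[]
W={}
for n,box in (('w1',(375,462,200,268)),('w5',(250,285,160,212)),('w4',(440,512,235,300))):
    m,im=pickle.load(open(n+'.pkl','rb')); hsv=cv2.cvtColor(im,cv2.COLOR_RGB2HSV)
    k=cv2.inRange(hsv,(5,200,90),(16,255,255)); b=np.zeros_like(k); x0,x1,y0,y1=box; b[y0:y1,x0:x1]=k[y0:y1,x0:x1]
    v,u=np.nonzero(b); vx,vy,x,y=cv2.fitLine(np.c_[u,v].astype(np.float32),cv2.DIST_HUBER,0,.01,.01).ravel()
    c,d=ray(m,[(x-20*vx,y-20*vy),(x+20*vx,y+20*vy)]); nn=np.cross(d[0],d[1]); nn/=np.linalg.norm(nn)
    print(n,len(u),(u.min(),u.max(),v.min(),v.max()),c.round(3),nn.round(3)); N.append(nn);C.append(nn@c); W[n]=b
N=np.array(N);C=np.array(C)
for z in (.102,.171,.214):
    s=[np.linalg.lstsq(N[q][:,:2],C[q]-N[q][:,2]*z,rcond=None)[0].round(4) for q in ([0,1],[1,2],[0,1,2])]; print(z,s)
m,im=pickle.load(open('w5.pkl','rb'))
hsv=cv2.cvtColor(im,cv2.COLOR_RGB2HSV)
k=cv2.inRange(hsv,(8,70,90),(24,199,255)); b=np.zeros_like(k); b[150:187,230:300]=k[150:187,230:300]
v,u=np.nonzero(b)
cols=[c for c in range(238,293) if not 254<c<276]
bot=np.array([(c,v[u==c].max()+.5) for c in cols if (u==c).any()])
top=np.array([(c,v[u==c].min()-.5) for c in cols if (u==c).any()])
P=plane(m,bot,.08)[:,:2]; vx,vy,x,y=cv2.fitLine(P.astype(np.float32),cv2.DIST_HUBER,0,.001,.001).ravel()
print('rear edge',P.round(4)[[0,-1]],np.degrees(np.arctan2(vy,vx)),x,y); print(bot[:,1])
im2=cv2.resize(im[140:225,220:310,::-1],None,fx=7,fy=7,interpolation=cv2.INTER_CUBIC); cv2.imwrite('pics/c5.png',im2)
E
```

```text
w1 445 (np.int64(387), np.int64(456), np.int64(209), np.int64(265)) [ 0.345 -0.043  0.42 ] [ 0.851 -0.52  -0.066]
w5 602 (np.int64(257), np.int64(278), np.int64(171), np.int64(207)) [0.357 0.114 0.469] [ 0.468 -0.882  0.05 ]
w4 1270 (np.int64(448), np.int64(511), np.int64(245), np.int64(299)) [ 0.319 -0.151  0.418] [ 0.915 -0.403 -0.013]
0.102 [array([0.4265, 0.1307]), array([0.442 , 0.1389]), array([0.4366, 0.1373])]
0.171 [array([0.438 , 0.1406]), array([0.4454, 0.1446]), array([0.4429, 0.1438])]
0.214 [array([0.4451, 0.1469]), array([0.4476, 0.1482]), array([0.4467, 0.1479])]
rear edge [[0.4668 0.1083]
 [0.4553 0.1896]] -81.645706 0.46263686 0.14332888
[181.5 181.5 182.5 182.5 182.5 182.5 182.5 182.5 182.5 182.5 182.5 182.5
 182.5 182.5 182.5 182.5 182.5 186.5 186.5 184.5 184.5 184.5 184.5 184.5
 184.5 184.5 184.5 184.5 184.5 184.5 184.5 184.5 184.5 184.5]
```

View pics/c5.png

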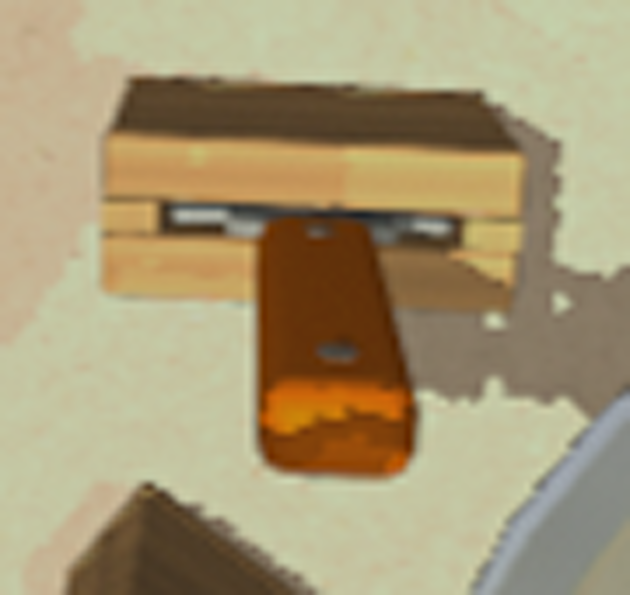

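```bash
python3 - <<'E'
from h import *
import pickle
m,im=pickle.load(open('w5.pkl','rb'))
f=lambda L:(np.array(L,float)+.5)/7-.5+[220,140]
P=plane(m,f([(105,135),(522,152),(513,308),(100,293)]),.08)[:,:2]; print(P.round(4),P.mean(0))
for a,b in ((0,1),(3,2)): d=P[b]-P[a]; print(np.linalg.norm(d),np.degrees(np.arctan2(d[1],d[0]))-90)
print(np.linalg.norm(P[0]-P[3]))
sl=plane(m,f([(162,215),(462,232)]),.08)[:,:2]; d=sl[1]-sl[0]; print('slot',sl.mean(0),np.degrees(np.arctan2(d[1],d[0]))-90)
print('handle top',plane(m,f([(337,428)]),.214),plane(m,f([(261,430),(413,428)]),.214))
print('handle bottom front',plane(m,f([(265,222),(370,224)]),.102))
E
```

```text
[[0.4336 0.0972]
 [0.4199 0.1843]
 [0.4536 0.1905]
 [0.4679 0.1021]] [0.4437616  0.14351257]
0.08820329205163276 8.968407698279535
0.08957517140503045 9.177094346386781
0.03460868821945255
slot [0.44378702 0.14395388] 8.010134381824003
handle top [[0.44280092 0.14349705 0.214     ]] [[0.4452704  0.13274734 0.214     ]
 [0.44063321 0.15430649 0.214     ]]
handle bottom front [[0.44042114 0.13287149 0.102     ]
 [0.43666103 0.15373944 0.102     ]]
```

```bash
python3 - <<'E'
from h import *
delta([.4437,.1437,.329],[180,0,189.5])
E
```

```text
delta [-0.0164  0.0119  0.1709] [ 0.   -0.14  1.72] len 0.172 1.7
```

```bash
python3 inch.py '.085 -.008 .006 .02 0 0 1;.085 -.0164 .012 .05 0 -.1 1.7;.085 -.0164 .012 .09 0 -.1 1.7;.085 -.0164 .012 .13 0 -.1 1.7;.085 -.0164 .012 .16 0 -.1 1.7;.085 -.0164 .012 .171 0 -.1 1.7;.085 -.0164 .012 .171 0 -.1 1.7;.085 -.0164 .012 .171 0 -.1 1.7' 40; python3 - <<'E'
from h import *
print(pose()[0]); im=env.snapshot('wrist'); cv2.imwrite('pics/w6.png',im[:,:,::-1])
E
```

```text
time_s: 13.35
tool_pos: [0.4447, 0.1442, 0.3317]
orientation: [-180.0, 0.3, -170.5]
ft_force: [-0.0, -0.0, -0.7]
finger_gap: 0.0853
grasp_force: 0.0
[0.4447233  0.14418633 0.33172998]
```

View pics/w6.png

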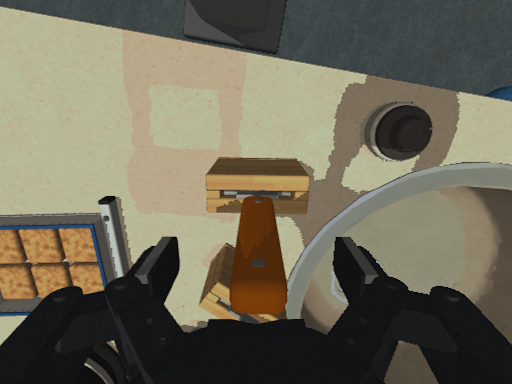

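```bash
python3 inch.py '.05 0 0 0 0 0 0;.03 0 0 0 0 0 0;.02 0 0 0 0 0 0;.0 0 0 0 0 0 0;.0 0 0 0 0 0 0;.0 0 0 0 0 0 0;0 0 0 0 0 0 0' 70; python3 inch.py '0 0 0 -.01 0 0 0;0 0 0 -.03 0 0 0;0 0 0 -.05 0 0 0;0 0 0 -.07 0 0 0;0 0 0 -.09 0 0 0;0 0 0 -.11 0 0 0;0 0 0 -.12 0 0 0;0 0 0 -.12 0 0 0'; python3 - <<'E'
from h import *
import pickle
print(env.get_obs()['qpos'])
m=env.camera_model('wrist'); im=env.snapshot('wrist'); pickle.dump((m,im,pose()[0],pose()[1].as_matrix()),open('w7.pkl','wb')); cv2.imwrite('pics/w7.png',im[:,:,::-1])
E
```

```text
time_s: 14.28
tool_pos: [0.4442, 0.1445, 0.3305]
orientation: [180.0, 0.1, -170.4]
ft_force: [-0.5, 0.7, 2.5]
finger_gap: 0.0234
grasp_force: 68.5
time_s: 15.28
tool_pos: [0.4439, 0.1444, 0.4507]
orientation: [-180.0, 0.2, -170.4]
ft_force: [-0.3, -0.2, -1.3]
finger_gap: 0.0233
grasp_force: 68.5
[ 3.13699337e+00 -9.18990741e+00  1.04561036e+02  6.89025649e-03
  8.44777195e+01 -9.64232539e+01]
```

View pics/w7.png

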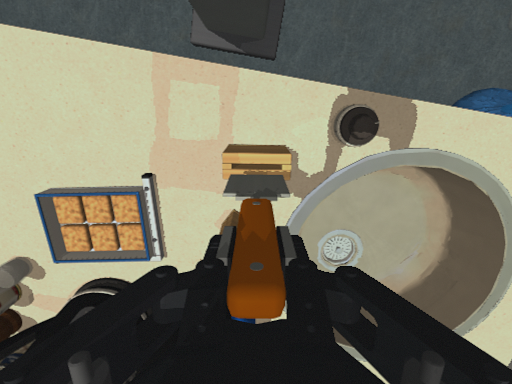

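```bash
python3 - <<'E'
from h import *
import pickle
m,im,p,R=pickle.load(open('w7.pkl','rb')); R=np.array(R)
hsv=cv2.cvtColor(im,cv2.COLOR_RGB2HSV)
g=cv2.cvtColor(im,cv2.COLOR_RGB2GRAY)
for c in (240,256,272): print(c,[tuple(int(t) for t in hsv[r,c]) for r in range(168,200)][::1])
def tp(uv,zt):
    c,d=ray(m,uv); c=R.T@(c-p); d=d@R; return c+d*((zt-c[2])/d[:,2])[:,None]
print(tp([(230,175),(283,177)],.3245))
print(tp([(222,194),(290,195)],.2545))
E
```

```text
240 [(16, 129, 99), (17, 137, 156), (18, 134, 205), (21, 124, 205), (19, 132, 207), (17, 133, 198), (17, 100, 123), (70, 12, 62), (45, 15, 67), (40, 23, 67), (42, 19, 67), (35, 23, 67), (40, 23, 68), (40, 23, 67), (30, 19, 66), (36, 19, 66), (36, 19, 68), (36, 19, 67), (36, 19, 67), (30, 19, 67), (25, 23, 67), (24, 19, 68), (30, 19, 67), (24, 19, 67), (30, 15, 66), (24, 19, 68), (38, 15, 66), (30, 17, 60), (34, 21, 97), (32, 21, 167), (30, 21, 161), (30, 20, 162)]
256 [(17, 127, 88), (17, 134, 120), (17, 135, 178), (19, 127, 167), (16, 133, 121), (17, 131, 117), (17, 103, 99), (53, 15, 68), (30, 19, 68), (35, 23, 68), (38, 15, 68), (36, 19, 68), (35, 22, 69), (35, 22, 69), (39, 26, 69), (35, 22, 69), (36, 18, 69), (24, 18, 69), (30, 15, 70), (30, 15, 68), (30, 15, 68), (30, 15, 68), (30, 15, 68), (23, 16, 64), (38, 17, 61), (38, 18, 56), (38, 18, 57), (38, 18, 57), (42, 22, 58), (30, 18, 58), (14, 117, 74), (13, 234, 97)]
272 [(17, 129, 81), (17, 135, 121), (18, 131, 205), (22, 116, 195), (16, 136, 141), (16, 135, 142), (16, 128, 129), (72, 20, 65), (42, 19, 68), (38, 15, 67), (45, 22, 69), (30, 19, 67), (40, 23, 68), (30, 18, 69), (35, 22, 69), (36, 18, 69), (35, 23, 68), (30, 19, 68), (30, 23, 68), (30, 19, 68), (30, 18, 69), (36, 18, 69), (30, 20, 65), (38, 17, 60), (30, 22, 58), (30, 18, 58), (30, 18, 57), (42, 22, 58), (40, 24, 65), (34, 23, 88), (34, 19, 93), (34, 20, 89)]
[[ 2.33826719e-04 -3.04001788e-02  3.24500000e-01]
 [-2.08024106e-03  3.00724461e-02  3.24500000e-01]]
[[ 0.00060091 -0.03090332  0.2545    ]
 [-0.00029015  0.02953014  0.2545    ]]
```

```bash
python3 - <<'E'
from h import *
tip=S(-.0605,-.08,.110)
R=Rn.from_euler('y',-45,degrees=True)*Rn.from_euler('xyz',[180,0,180],degrees=True)
p=tip-R.apply([-.0005,0,.3245]); print(tip,p,R.as_euler('xyz',degrees=True)); delta(p,R=R)
E
```

```text
[ 0.5952485  -0.09260391  0.11      ] [ 0.3654388  -0.09260391  0.3391026 ] [180.  45. 180.]
delta [ 0.1167 -0.2207  0.1106] [  3.76 -44.83   9.06] len 0.273 45.9
```

```bash
python3 inch.py '0 .01 -.03 0 0 0 0;0 .02 -.07 0 0 0 0;0 .03 -.11 0 0 0 0;0 .04 -.15 0 0 0 0;0 .05 -.19 0 0 0 0;0 .055 -.215 0 0 0 0;0 .055 -.22 0 0 0 0'; python3 - <<'E'
from h import *
tip=S(-.0605,-.08,.110)
R=Rn.from_euler('y',-45,degrees=True)*Rn.from_euler('xyz',[180,0,180],degrees=True)
p=tip-R.apply([-.0005,0,.3245]); delta(p,R=R); print(env.get_obs()['qpos'])
E
```

```text
time_s: 16.2
tool_pos: [0.4258, -0.0827, 0.449]
orientation: [179.9, -0.0, -170.6]
ft_force: [-0.0, 0.7, -1.4]
finger_gap: 0.0229
grasp_force: 68.9
delta [0.0612 0.     0.1099] [  3.77 -44.91   8.9 ] len 0.126 45.9
[-2.70601935e+01 -1.44731751e+01  1.09219813e+02  5.81768785e-02
  8.52993762e+01 -1.26480892e+02]
```

```bash
python3 inch.py '0 .01 0 0 .5 -6 1.2;0 .02 0 .01 1.2 -14 2.8;0 .03 0 .025 1.8 -22 4.4;0 .04 0 .045 2.5 -30 5.9;0 .05 0 .07 3.2 -38 7.5;0 .058 0 .095 3.6 -43 8.5;0 .0612 0 .1099 3.77 -44.91 8.9;0 .0612 0 .1099 3.77 -44.91 8.9;0 .0612 0 .1099 3.77 -44.91 8.9;0 .0612 0 .1099 3.77 -44.91 8.9'; python3 - <<'E'
from h import *
import pickle
tip=S(-.0605,-.08,.110)
R=Rn.from_euler('y',-45,degrees=True)*Rn.from_euler('xyz',[180,0,180],degrees=True)
p=tip-R.apply([-.0005,0,.3245]); delta(p,R=R); P,r=pose(); print('tip',P+r.apply([-.0005,0,.3245]),tip); print(env.get_obs()['qpos'])
m=env.camera_model('wrist'); im=env.snapshot('wrist'); s=env.snapshot('top')
cv2.imwrite('pics/f.png',cv2.hconcat([im[:,:,::-1][:,60:460],cv2.resize(s[120:280,150:310,::-1],(384,384))]))
pickle.dump((m,im,P,r.as_matrix()),open('w8.pkl','wb'))
E
```

```text
time_s: 17.45
tool_pos: [0.3664, -0.0918, 0.3411]
orientation: [-179.8, 45.2, -179.7]
ft_force: [-0.5, -0.7, -0.9]
finger_gap: 0.0233
grasp_force: 68.9
delta [ 0.0021 -0.0008  0.0007] [0.06 0.16 0.21] len 0.002 0.3
tip [ 0.59686389 -0.09143128  0.11266357] [ 0.5952485  -0.09260391  0.11      ]
[ -43.23129252  -36.57225483  140.77202587   41.13270499   47.68793392
 -154.21942413]
```

View pics/f.png

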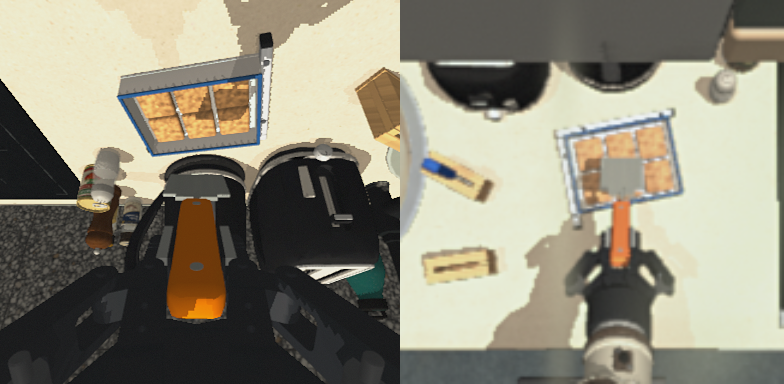

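```bash
python3 inch.py '0 .002 -.0008 .0007 0 0 0;0 .002 -.0008 .0007 0 0 0;0 .002 -.0008 .0007 0 0 0;0 .002 -.0008 .0007 0 0 0;0 .002 -.0008 .0007 0 0 0;0 .002 -.0008 .0007 0 0 0;0 .002 -.0008 .0007 0 0 0;0 .002 -.0008 .0007 0 0 0'; python3 - <<'E'
from h import *
P,r=pose(); print('tip',P+r.apply([-.0005,0,.3245]))
im=env.snapshot('wrist'); v=cv2.cvtColor(im,cv2.COLOR_RGB2HSV)
for c in (240,256,272): print([tuple(int(t) for t in v[i,c][1:]) for i in range(170,180)])
E
```

```text
time_s: 18.55
tool_pos: [0.3651, -0.0926, 0.3382]
orientation: [-179.9, 45.1, -179.8]
ft_force: [0.7, -0.5, -0.8]
finger_gap: 0.0229
grasp_force: 68.9
tip [ 0.59534637 -0.09223048  0.1095776 ]
[(31, 33), (40, 19), (28, 18), (18, 29), (14, 56), (13, 76), (17, 75), (21, 73), (21, 73), (24, 74)]
[(0, 18), (35, 59), (35, 116), (33, 116), (30, 102), (18, 72), (20, 75), (17, 74), (20, 75), (20, 76)]
[(10, 25), (27, 66), (34, 113), (34, 111), (34, 105), (21, 72), (17, 73), (17, 74), (17, 73), (17, 74)]
```

The blade's end edge is still at wrist-camera row 174.5, so the server has not slipped in the grip, and the tip is on target.

```bash
python3 -c "
from bench import env
print(env.job_done())"
```

```text
the job is handed in; nothing more can be done
None
```

The job is handed in: the dish sits flush against both rails, and the orange-handled server is held over the middle of the dish, blade tip at 11 cm, handle tipped 45°, end edge level (no verdict was returned).

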